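# Clear the washed stack to its places

## Task

Take the stack on the counter apart from the top down, one piece at a time, and set each gently in the middle of its own place: the small white pot on the white saucer, the upside-down glass (leave it mouth down) on the round cork coaster, the square lidded jar on the square terracotta tile, and last the lunch tin on the slatted wooden rack, lying lengthwise along it. Do not drop or tip anything, and leave the rice bowl where it stands.

Things in the scene. Friction and masses are not known exactly. Their poses are not given: they have to be found in the camera images.
- pot: Small round white ceramic pot, open at the top, straight sides, 34 mm across, 44 mm tall, wall 3 mm, 60 g. At the start it is the top of the stack, standing on the upturned glass. Origin: centre of its underside; z up.
- glass: Clear green glass tumbler standing upside down (mouth down, closed flat foot up), straight sides, 48 mm across, 60 mm tall, 0.11 to 0.18 kg. Second in the stack, standing on the jar. Origin: centre of its lower face (the mouth); z up.
- jar: Square white ceramic jar with a flat wooden lid fixed on it, 58 x 58 mm, 52 mm tall, 0.17 to 0.35 kg. Third in the stack, standing on the tin, up to 20 mm off the tin's middle lengthwise. Origin: centre of its underside; x and y square to its sides, z up.
- tin: Closed oblong steel lunch tin with flat lid, 140 mm long (its x), 64 mm wide (its y), 45 mm tall, 0.2 to 0.42 kg; small clips on its two ends stick out 2.5 mm. Bottom of the stack, on the counter. Origin: centre of its underside; z up.
- saucer: Round white saucer, fixed: 116 mm across the rim, 12 mm high; the flat floor where the pot stands is 5 mm above the origin and about 88 mm across inside the sloping rim. Origin: centre of its underside, on the counter; z up.
- coaster: Flat round cork coaster, fixed: 92 mm across, 6 mm thick. Origin: centre of its underside, top face 6 mm above; z up.
- tile: Flat square terracotta tile, fixed: 110 x 110 mm, 8 mm thick. Origin: centre of its underside, top face 8 mm above; x and y along its sides, z up.
- rack: Low rack of seven wooden slats, fixed: 170 mm long (its x, along the slats), 100 mm wide (its y), slat tops 12 mm above the origin. Origin: centre of its underside; z up.
- bowl: Round white ceramic rice bowl, empty, 112 mm across the rim, 55 mm tall, loose, among the places. Leave it alone. Origin: centre of its underside; z up.
Things that resemble listed ones, but are neither listed nor needed, are in the scene too. What is shaped like the jar but blue or yellow is not meant.

How it is judged:
By the outcome, as a careful person would: the job done as asked, in the order asked, and still so for the second after the job is handed in, with the robot touching nothing.
It also fails if it takes over 120 s, if anything falls off the work surface, if the arm or the gripper's body presses on something with over 40 N, if the wrist force passes 120 N, or if a joint passes its speed limit or range.

## Robot

A 6-joint arm with a two-finger parallel gripper is mounted at the origin on the work surface. World frame = base frame: x ahead of the robot, y to its left, z up, the work surface at z = 0. Lengths are in mm, angles in rad, forces in N, time in s.
With the tool pointing down it reaches from about 275 to 750 mm from the base axis. Payload 10.2 kg.
Tool frame: the origin (TCP) lies at the very end of the fingers, on their centre line; the grasp point (between the pads) lies 19 mm behind it; z points along the fingers, y is the line along which they close (so a half turn about z gives the same grasp; the last joint's range is limited). The gripper opens to 85 mm and grips with 20 to 120 N. Pads are 22 mm wide; open, the fingers measure 114 mm over their backs; the gripper's body (76 mm by 85 mm) begins 54 mm behind the grasp point. The pads swing forward as they close: fully open they stand 13 mm farther back than shut.
Start: joints at [-1.444, 0.313, 1.498, -0, 1.331, -0.223], TCP at [179.91, -493.217, 231.294] pointing down, gripper open.
Joint ranges: [-2.94, 2.94], [-0.97, 2.17], [0.19, 2.56], [-1.23, 4.37], [0.02, 3.11], [-2.88, 2.88]. Speed limits (rad/s): [2.39, 2.39, 3.01, 3.14, 3.14, 3.14].

## Interface

Orientations are given as a unit quaternion [w, x, y, z].
In Python, from rig import * gives the robot as it stands. The module is installed in compiled form; this text tells all that it offers.
- The arm moves only by the shell command python3 -m crank 'ROWS' [FORCE]. ROWS is JSON, a list that holds one entry, the list of rows, each a list of 7 numbers: the shift along the tool's x, y, z in units of 25 mm (1.0 is 25 mm), then the turn, a rotation vector about the tool's x, y, z in units of 8 degrees (1.0 is 8 degrees), then the finger opening in mm, from 0 to 85.4. A call has exactly 8 rows; each row shifts and turns the commanded pose from where the row before left it, along the tool's axes as they then stand; what a row does not reach is not made up. A row lasts 1/10 s, in which the tool goes at most 50 mm and 8.59 degrees, less where a joint would pass 70% of its speed; a pose out of reach is approached as far as the arm can. A call is refused whole if a number of a shift passes 1 or a number of a turn 1, either way. A call with a gripper value outside its range is refused whole. The fingers move at their own pace and stop on an object; FORCE is the grip in N (left out, the last holds). Time passes only in rows, so rows that do not move let the fingers close, or fill a call up. It gives the time, the measured TCP pose, the force, the opening and the grip force at its end, in the units of the state.
- sense(): the state, without advancing time (a new reading comes with each control period).
- capture(name): name is "scene" or "side" or "wrist"; returns the picture (400x640x3 uint8, blue, green, red); there is no depth.
- camera_model(name): a dict with "fx", "fy", "cx", "cy" (pixels), "world_from_camera" (4x4, takes a point from camera to world coordinates); the wrist camera has in their place "T_tool_cam" (4x4, takes a point from camera to tool coordinates, whose origin is the TCP and whose axes are the flange's). Camera axes: x right, y up, looking along -z (the intrinsics and any distortion apply to the point x, -y, -z); pixel columns grow to the right and rows downward; lengths in mm; the calibration is good to about 2 mm. A picture is of the moment at which its call begins: read the wrist's pose just before it. camera_model takes no time and is no camera call.
- finish_job(): hands the job in; it is judged then, once.
The state is a dict: "time_s": time; "joints": joint angles; "dq": joint speeds; "tau": joint torques, N m; "eef_pos": TCP position; "ee_rot": TCP orientation; "force": force on the tool from outside, world axes, zero at the start; "wrist_torque": the same for the moment, N m; "grip_width": opening from 0.0 (shut) to 1.0 (fully open); "grip_force": force on a finger pad.
Only numpy, scipy, OpenCV 4.12 (cv2) and the standard library are available. Lean on these libraries where they do the work, as an engineer would, in place of code of your own. Each camera call takes 0.05 s, during which the arm holds its last target. There are 200 camera calls.

## Working session

There is one attempt and no reset: what is moved stays moved. The work goes in short steps, Python scripts to look and compute and a shell command to move; the robot and the scene stay as the last step left them, time stands still between calls to the robot, and variables do not carry over. Pictures are saved under pics/ and viewed, at most 16 in all, crops included, and the job is handed in when it is done.

```bash
mkdir -p pics
python3 - <<'E'
from rig import *
import cv2,numpy as np
for n in("scene","side"):
    cv2.imwrite(f"pics/{n}0.png",capture(n))
for n in("scene","side","wrist"):
    print(n,camera_model(n))
s=sense();print(s['eef_pos'],s['ee_rot'],s['force'],s['grip_width'],s['time_s'])
E
```

```text
scene {'fx': 377.30071113474963, 'fy': 377.30071113474963, 'cx': 322.3154449316596, 'cy': 203.2213970277401, 'world_from_camera': array([[ 3.09561273e-01, -6.28157562e-01,  7.13855655e-01,
         1.16104981e+03],
       [ 9.50867938e-01,  2.00794084e-01, -2.35652076e-01,
        -2.96410857e+02],
       [ 4.68864166e-03,  7.51731211e-01,  6.59452957e-01,
         7.28445873e+02],
       [ 0.00000000e+00,  0.00000000e+00,  0.00000000e+00,
         1.00000000e+00]])}
side {'fx': 471.16990454391447, 'fy': 471.16990454391447, 'cx': 324.604809596608, 'cy': 193.29463867379633, 'world_from_camera': array([[-9.62156459e-01,  1.66325834e-01, -2.15848709e-01,
         2.40373720e+02],
       [-2.72091300e-01, -6.29641210e-01,  7.27680061e-01,
         7.47117190e+02],
       [-1.48752490e-02,  7.58872627e-01,  6.51069169e-01,
         8.70804963e+02],
       [ 0.00000000e+00,  0.00000000e+00,  0.00000000e+00,
         1.00000000e+00]])}
wrist {'fx': 282.05066235816895, 'fy': 282.05066235816895, 'cx': 323.3747457311819, 'cy': 199.94861366976588, 'T_tool_cam': array([[ 1.51462329e-04,  9.47960419e-01,  3.18388161e-01,
         8.14989531e+01],
       [ 9.99999783e-01,  6.04069889e-05, -6.55570013e-04,
        -5.47284805e-02],
       [-6.40687294e-04,  3.18388192e-01, -9.47960204e-01,
        -1.43748982e+02],
       [ 0.00000000e+00,  0.00000000e+00,  0.00000000e+00,
         1.00000000e+00]])}
[ 179.88868674 -492.99455639  230.81016895] [-5.47513478e-04  9.84744579e-01  1.74005208e-01  2.91653367e-05] [-0.08333587  0.11071614 -0.74675622] 1.0010843846949715 0.1
```

View pics/scene0.png

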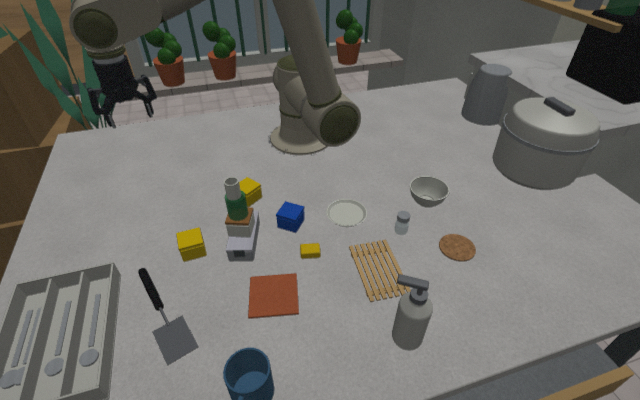

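View pics/side0.png

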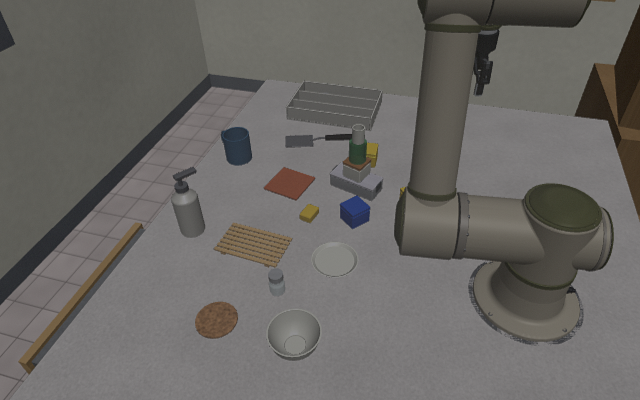

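The scene picture shows the stack at about (238,220), saucer (347,213), coaster (457,247), tile (273,295), rack (378,269) and bowl (429,192). In the side picture they are at stack (357,165), saucer (334,260), coaster (217,320), tile (290,183), rack (254,244) and bowl (294,335). The blue (290,216) and yellow (190,243), (248,192) cubes are decoys. The white salt shaker at (402,222) has a cap and isn't the pot. The pot is the open white one on the green glass at (233,186). I'll confirm this in enlarged crops.

Run:
```python
import cv2
a=cv2.imread("pics/scene0.png")[165:275,165:315]; cv2.imwrite("pics/c1.png",cv2.resize(a,None,fx=5,fy=5,interpolation=cv2.INTER_CUBIC))
a=cv2.imread("pics/side0.png")[115:225,260:410]; cv2.imwrite("pics/c2.png",cv2.resize(a,None,fx=5,fy=5,interpolation=cv2.INTER_CUBIC))
a=cv2.imread("pics/scene0.png")[170:320,240:490]; cv2.imwrite("pics/c3.png",cv2.resize(a,None,fx=3.2,fy=3.2,interpolation=cv2.INTER_CUBIC))
a=cv2.imread("pics/side0.png")[165:365,185:385]; cv2.imwrite("pics/c4.png",cv2.resize(a,None,fx=3,fy=3,interpolation=cv2.INTER_CUBIC))
```

```text
(no output)
```

View pics/c1.png

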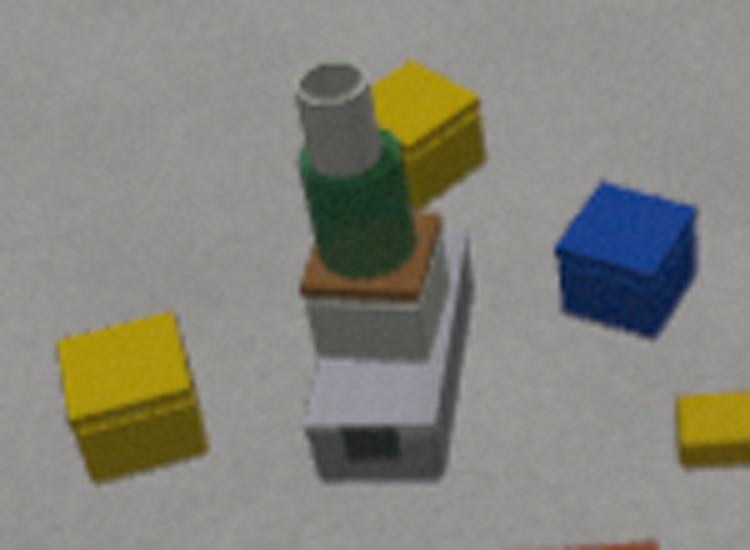

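View pics/c2.png

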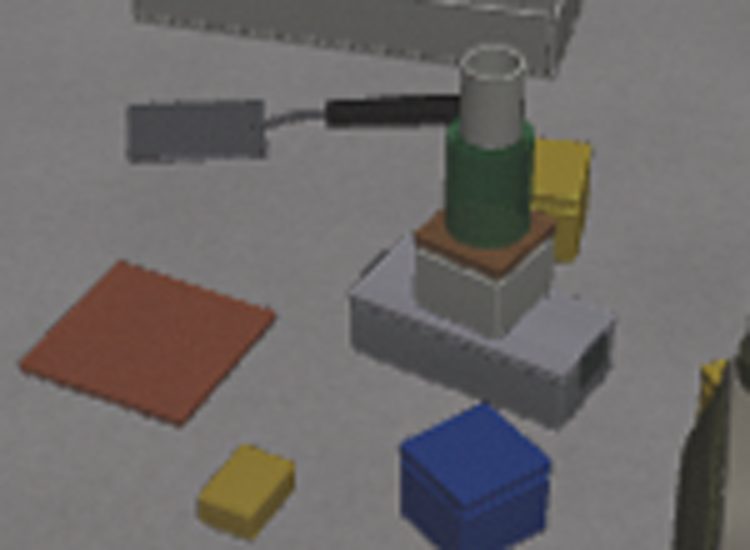

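View pics/c3.png

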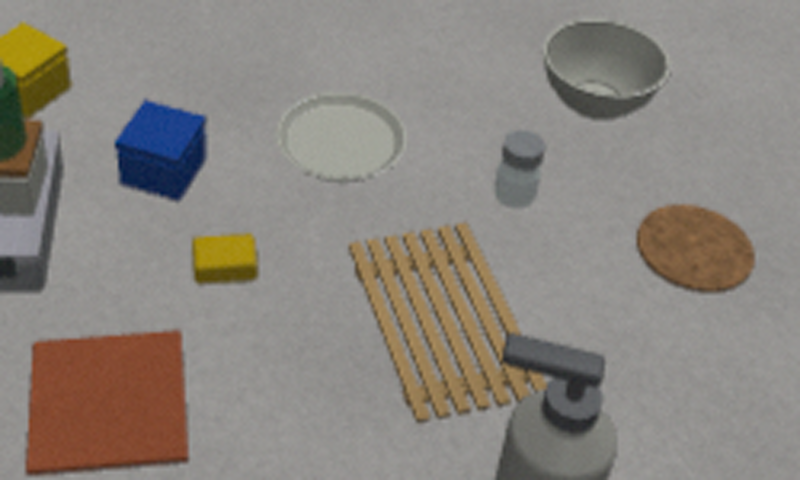

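View pics/c4.png

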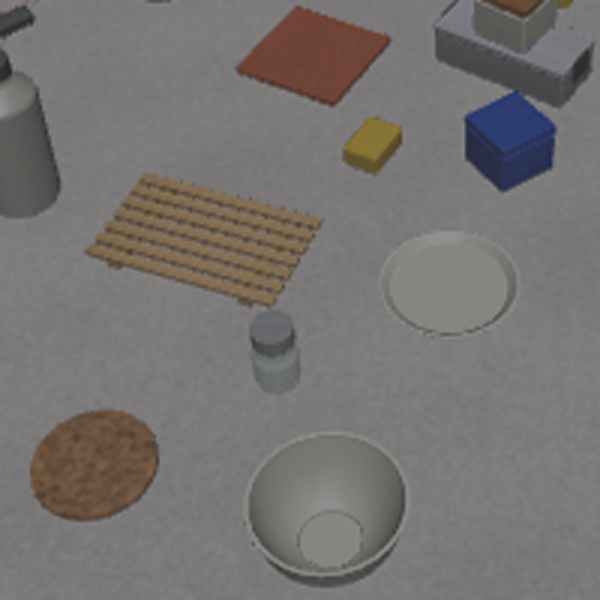

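The crops confirm it. The pot is hollow, rim centre at c1 (332,83) and c2 (493,63), standing on the green glass. The jar with the wooden lid is on the silver tin, and the yellow and blue boxes stand beside it. I'll turn these into positions.

```bash
cat > h.py <<'E'
from rig import *
import numpy as np, cv2
from scipy.spatial.transform import Rotation as R
def ray(name,u,v,pose=None):
    c=camera_model(name)
    if name=="wrist":
        T=np.eye(4);q=pose['ee_rot'];T[:3,:3]=R.from_quat([q[1],q[2],q[3],q[0]]).as_matrix();T[:3,3]=pose['eef_pos']
        M=T@c['T_tool_cam']
    else: M=np.array(c['world_from_camera'])
    d=M[:3,:3]@np.array([(u-c['cx'])/c['fx'],-(v-c['cy'])/c['fy'],-1]);return M[:3,3],d
def at(name,u,v,z,pose=None):
    o,d=ray(name,u,v,pose);return (o+d*(z-o[2])/d[2])
C={'c1':('scene',165,165,5),'c2':('side',260,115,5),'c3':('scene',240,170,3.2),'c4':('side',185,165,3)}
def cp(c,x,y,z):
    n,ox,oy,f=C[c];return at(n,ox+(x+.5)/f-.5,oy+(y+.5)/f-.5,z)
E
python3 - <<'E'
from h import *
np.set_printoptions(precision=1,suppress=True)
P={'pot':(201,[('c1',332,83),('c2',493,63)]),
'glassfootrim? ':(97,[('c1',365,252),('c2',489,225)]),
'jar':(97,[('c1',302,292),('c1',420,298),('c1',440,215),('c2',415,235),('c2',500,275),('c2',555,225)]),
'tin':(45,[('c1',308,422),('c1',438,424),('c1',468,232),('c2',350,292),('c2',563,378),('c2',613,318),('c2',405,235)]),
'tile':(8,[('c3',33,343),('c3',182,332),('c3',188,460),('c3',27,470),('c2',122,262),('c2',275,315),('c2',182,425),('c2',22,368)]),
'saucer':(12,[('c3',342,137),('c4',449,283)]),
'coaster':(6,[('c3',696,247),('c4',95,464)]),
'rack':(12,[('c3',352,243),('c3',468,224),('c3',545,383),('c3',420,418),('c4',147,175),('c4',322,218),('c4',272,302),('c4',88,250)]),
'bowl':(55,[('c3',605,64),('c4',327,502)]),'shakertop':(50,[('c3',523,141),('c4',272,328)])}
for k,(z,l) in P.items():
    print(k,*[(c,cp(c,x,y,z)[:2]) for c,x,y in l])
q=sense();q=q['ee_rot'];print(R.from_quat([q[1],q[2],q[3],q[0]]).as_matrix())
E
```

```text
pot ('c1', array([ 455.1, -281.7])) ('c2', array([ 449.8, -278.3]))
glassfootrim?  ('c1', array([ 456. , -281.7])) ('c2', array([ 448.5, -277.5]))
jar ('c1', array([ 474.9, -314.6])) ('c1', array([ 496.1, -261.6])) ('c1', array([ 440.2, -242. ])) ('c2', array([ 485.5, -258.4])) ('c2', array([ 432.9, -235.3])) ('c2', array([ 413.5, -286.7]))
tin ('c1', array([ 509.7, -324.5])) ('c1', array([ 530.1, -265.2])) ('c1', array([ 399. , -225.7])) ('c2', array([ 524.5, -264.5])) ('c2', array([ 393.1, -221.1])) ('c2', array([ 376.4, -279.1])) ('c2', array([ 507.7, -324.5]))
tile ('c3', array([ 580.2, -283.8])) ('c3', array([ 604.1, -176.3])) ('c3', array([ 710.4, -200.7])) ('c3', array([ 684.5, -305.9])) ('c2', array([ 677.9, -303.1])) ('c2', array([ 573.9, -277.6])) ('c2', array([ 595.8, -171.1])) ('c2', array([ 700. , -194.5]))
saucer ('c3', array([443.5,  12.1])) ('c4', array([436.3,  15. ]))
coaster ('c3', array([646.3, 239.4])) ('c4', array([639.4, 242.1]))
rack ('c3', array([562.8, -24.7])) ('c3', array([572.2,  72.5])) ('c3', array([730.7,  58.1])) ('c3', array([730.3, -38.8])) ('c4', array([722.9, -36.9])) ('c4', array([558.3, -27.2])) ('c4', array([566.9,  70.7])) ('c4', array([733.5,  57.6]))
bowl ('c3', array([468.4, 248.9])) ('c4', array([455.2, 257.3]))
shakertop ('c3', array([531.8, 136.6])) ('c4', array([543.6, 124.4]))
[[ 0.9  0.3 -0. ]
 [ 0.3 -0.9  0. ]
 [ 0.  -0.  -1. ]]
```

Averaging the two cameras:

| Item | Centre (mm) | Yaw |
|---|---|---|
| Stack (pot) | (452,-280) | – |
| Jar | (454,-275) | about -22° |
| Tin | (452,-273) | about -18.5° |
| Tile | (641,-239) | -12.4° |
| Saucer | (440,13.5) | – |
| Coaster | (643,241) | – |
| Rack | (647,16.5) | -4.6° |

The measured sizes match those given. Next I'll turn the tool to about -20° yaw and go above the stack for a wrist view.

```bash
python3 -m crank '[[[0,0,-0.6,0,0,1,85],[0,0,-0.6,0,0,1,85],[0,0,-0.6,0,0,1,85],[0,0,-0.6,0,0,1,85],[0,0,-0.6,0,0,1,85],[0.66,-1,0,0,0,0,85],[0.66,-1,0,0,0,0,85],[0.66,-1,0,0,0,0,85]]]' 30
python3 -m crank '[[[0.66,-1,0,0,0,0,85],[0.66,-1,0,0,0,0,85],[0.66,-1,0,0,0,0,85],[0.66,-1,0,0,0,0,85],[0.66,-1,0,0,0,0,85],[0.66,-1,0,0,0,0,85],[0.66,-1,0,0,0,0,85],[0.05,-0.73,0,0,0,0,85]]]'
cat >> h.py <<'E'
def go(x,y,z,yaw=None):
    "tool shift in crank units at present yaw; yaw change in units"
    s=sense();q=s['ee_rot'];m=R.from_quat([q[1],q[2],q[3],q[0]])
    M=m.as_matrix();a=np.degrees(np.arctan2(M[1,0],M[0,0]))
    print('t',s['time_s'],'pos',np.round(s['eef_pos'],1),'yaw',round(a,2),'tilt',np.round(M[:,2],3),'F',np.round(s['force'],1),'w',round(s['grip_width'],3),'gf',s['grip_force'])
    print('shift',np.round(M.T@(np.array([x,y,z])-s['eef_pos'])/25,2),'turn',None if yaw is None else round((a-yaw)/8,2))
E
python3 - <<'E'
from h import *
go(452.4,-280,300)
cv2.imwrite("pics/w1.png",capture("wrist"))
E
```

```text
time_s: 0.9
eef_pos: [252.7, -438.8, 306.0]
ee_rot: [-0.0, 0.985, -0.174, -0.0]
force: [0.2, -1.0, 0.4]
grip_width: 0.999
grip_force: 0.0
time_s: 1.7
eef_pos: [429.2, -296.6, 305.7]
ee_rot: [-0.0, 0.985, -0.173, -0.0]
force: [0.7, 0.0, -0.1]
grip_width: 0.994
grip_force: 0.0
t 1.7 pos [ 429.2 -296.6  305.7] yaw -19.88 tilt [-0.     0.001 -1.   ] F [ 0.7  0.  -0.1] w 0.994 gf 0.0
shift [ 0.65 -0.94  0.23] turn None
```

View pics/w1.png

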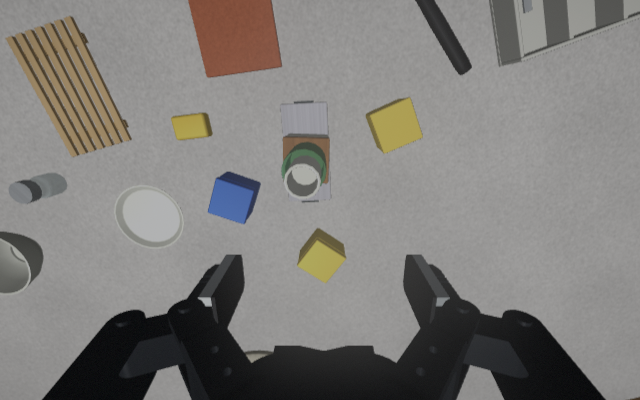

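The wrist view looks down on the stack: pot rim near (303,181), glass foot behind it, jar lid's far edge at row 137, tin top from (281,103) to (330,201). I'll take a settled picture and enlarge it.

Run:
```python
from h import *
s=sense();im=capture("wrist")
print(s['eef_pos'],s['ee_rot'],s['dq'].__abs__().max() if hasattr(s['dq'],'__abs__') else s['dq'])
import json;json.dump({'eef_pos':list(map(float,s['eef_pos'])),'ee_rot':list(map(float,s['ee_rot']))},open('p2.json','w'))
cv2.imwrite("pics/w2.png",cv2.resize(im[95:210,245:365],None,fx=5,fy=5,interpolation=cv2.INTER_CUBIC))
```

```text
[ 429.44280645 -294.74999104  305.93441408] [-7.81560350e-04  9.85118011e-01 -1.71877490e-01 -1.48291432e-04] 0.06735463574667686
```

View pics/w2.png

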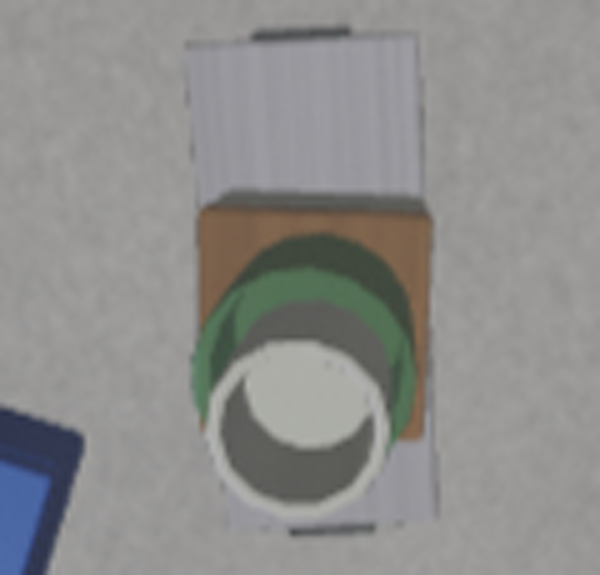

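The enlarged view shows the pot rim centred at (298.5,428), glass foot (303,376), jar lid corners (202,208), (432,215), (422,438), and tin corners (186,44), (417,35), (438,517).

Run:
```python
from h import *
import json
np.set_printoptions(precision=1,suppress=True)
p=json.load(open('p2.json'));
f=lambda x,y,z:at('wrist',245+(x+.5)/5-.5,95+(y+.5)/5-.5,z,p)[:2]
g=lambda u,v,z:at('wrist',u,v,z,p)[:2]
print('pot',f(298.5,428,201),'w',f(206,428,201)-f(391,428,201))
print('glass',f(303,376,157),'w',f(192,376,157)-f(414,376,157))
J=[f(202,208,97),f(432,215,97),f(422,438,97)];print('jar',J,'c',(J[0]+J[2])/2,[np.degrees(np.arctan2(*(a-b)[::-1])) for a,b in((J[0],J[1]),(J[1],J[2]))])
T=[f(186,44,45),f(417,35,45),f(438,517,45)];print('tin',T,'c',(T[0]+T[2])/2,[np.degrees(np.arctan2(*(a-b)[::-1])) for a,b in((T[0],T[1]),(T[1],T[2]))])
print('yellow cube top',g(321,240,50),'yellow2',g(394,122,50),'blue',g(234,195,50),'sauc',g(149,217,12))
go(*((f(298.5,428,201))),165)
```

```text
pot [ 451.3 -284.4] w [11.4 31.6]
glass [ 451.8 -282.6] w [15.9 44.2]
jar [array([ 488.2, -266. ]), array([ 467.5, -318.5]), array([ 415. , -297.4])] c [ 451.6 -281.7] [np.float64(68.50832927086289), np.float64(-21.907415260413135)]
tin [array([ 527.5, -270.1]), array([ 508.4, -329.9]), array([ 376.7, -290. ])] c [ 452.1 -280.1] [np.float64(72.32156331638632), np.float64(-16.845209604975114)]
yellow cube top [ 318.7 -251. ] yellow2 [ 453.  -405.9] blue [ 432.1 -154.6] sauc [438.2  11.9]
t 1.8 pos [ 428.6 -296.2  306.1] yaw -19.8 tilt [-0.  0. -1.] F [-0.2 -0.6  0.1] w 0.997 gf 0.0
shift [ 0.7 -0.8  5.6] turn None
```

Pot, glass and jar agree within a few mm with the outside cameras, so I'll use the means: pot (452,-282), jar (453,-278) at -22°, tin (452,-277) at -17.5°. Now I'll go down and grip the pot gently.

```bash
python3 -m crank '[[[0.69,-0.85,0,0,0,0,85],[0,0,1,0,0,0,85],[0,0,1,0,0,0,85],[0,0,1,0,0,0,85],[0,0,1,0,0,0,85],[0,0,1,0,0,0,85],[0,0,0.6,0,0,0,85],[0,0,0,0,0,0,85]]]' 20
python3 -m crank '[[[0,0,0,0,0,0,30],[0,0,0,0,0,0,30],[0,0,0,0,0,0,30],[0,0,0,0,0,0,30],[0,0,0,0,0,0,30],[0,0,0,0,0,0,30],[0,0,0,0,0,0,30],[0,0,0,0,0,0,30]]]'
python3 -c "
from h import *
go(440,13.5,300)"
```

```text
time_s: 2.6
eef_pos: [450.0, -283.8, 164.3]
ee_rot: [-0.001, 0.985, -0.174, -0.002]
force: [0.1, 0.7, -0.1]
grip_width: 0.994
grip_force: 0.0
time_s: 3.4
eef_pos: [451.5, -283.9, 167.1]
ee_rot: [0.0, 0.985, -0.173, 0.001]
force: [-0.3, 0.5, 6.6]
grip_width: 0.398
grip_force: 20.1
t 3.4 pos [ 451.5 -283.9  167.1] yaw -19.95 tilt [ 0.001 -0.001 -1.   ] F [-0.3  0.5  6.6] w 0.398 gf 20.065656434744596
shift [ -4.48 -11.02  -5.33] turn None
```

```bash
python3 -m crank '[[[0,0,-0.2,0,0,0,30],[0,0,-0.6,0,0,0,30],[0,0,-1,0,0,0,30],[0,0,-1,0,0,0,30],[-0.37,-0.92,0,0,0,0,30],[-0.37,-0.92,0,0,0,0,30],[-0.37,-0.92,0,0,0,0,30],[-0.37,-0.92,0,0,0,0,30]]]'
python3 -m crank '[[[-0.37,-0.92,0,0,0,0,30],[-0.37,-0.92,0,0,0,0,30],[-0.37,-0.92,0,0,0,0,30],[-0.37,-0.92,0,0,0,0,30],[-0.37,-0.92,0.6,0,0,0,30],[-0.37,-0.92,0.8,0,0,0,30],[-0.37,-0.92,0.8,0,0,0,30],[-0.37,-0.92,0.6,0,0,0,30]]]'
python3 -m crank '[[[0,0,0.5,0,0,0,30],[0,0,0.5,0,0,0,30],[0,0,0,0,0,0,30],[0,0,0,0,0,0,30],[0,0,0,0,0,0,30],[0,0,0,0,0,0,30],[0,0,0,0,0,0,30],[0,0,0,0,0,0,30]]]'
python3 - <<'E'
from h import *
go(440,13.5,15.1)
a=capture("scene");b=capture("side");w=capture("wrist")
k=lambda im,r,c,h=100,wd=130:cv2.resize(im[r-h//2:r+h//2,c-wd//2:c+wd//2],(390,300),interpolation=cv2.INTER_CUBIC)
cv2.imwrite("pics/p1.png",np.vstack([np.hstack([k(a,195,350),k(b,250,334)]),np.hstack([cv2.resize(w[:,:],(390,300)),k(a,220,240)])]))
E
```

```text
time_s: 4.2
eef_pos: [447.6, -183.7, 236.3]
ee_rot: [-0.0, 0.985, -0.173, -0.0]
force: [0.5, 0.7, -1.5]
grip_width: 0.4
grip_force: 20.1
time_s: 5.0
eef_pos: [440.5, 14.6, 165.3]
ee_rot: [-0.0, 0.985, -0.173, -0.0]
force: [-0.4, 0.1, -0.1]
grip_width: 0.399
grip_force: 20.1
time_s: 5.8
eef_pos: [441.2, 13.5, 141.5]
ee_rot: [0.0, 0.985, -0.173, 0.0]
force: [-1.0, -0.2, -0.2]
grip_width: 0.402
grip_force: 20.2
t 5.8 pos [441.2  13.5 141.5] yaw -19.96 tilt [ 0. -0. -1.] F [-1.  -0.2 -0.2] w 0.402 gf 20.166735593229532
shift [-0.05  0.02  5.06] turn None
```

View pics/p1.png

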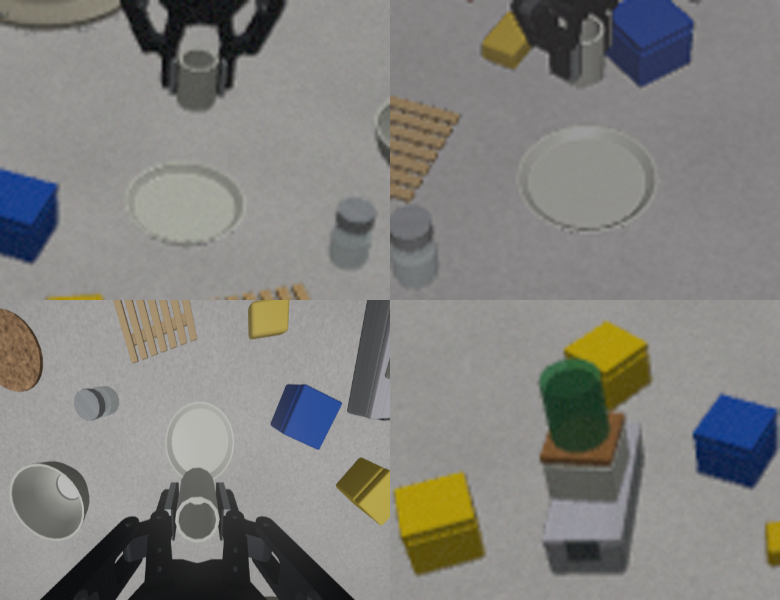

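The pot is held upright (tiles 1 and 2), the rest of the stack is undisturbed (tile 4), and the saucer lies below. Lowering.

```bash
python3 -m crank '[[[0,0,0.8,0,0,0,30],[0,0,0.9,0,0,0,30],[0,0,0.9,0,0,0,30],[0,0,0.9,0,0,0,30],[0,0,0.7,0,0,0,30],[0,0,0.4,0,0,0,30],[0,0,0.1,0,0,0,30],[0,0,0,0,0,0,30]]]'
python3 -m crank '[[[0,0,0.06,0,0,0,30],[0,0,0.06,0,0,0,30],[0,0,0.06,0,0,0,30],[0,0,0.06,0,0,0,30],[0,0,0,0,0,0,30],[0,0,0,0,0,0,30],[0,0,0,0,0,0,30],[0,0,0,0,0,0,30]]]'
python3 -c "
from h import *
go(440,13.5,15.1)"
```

```text
time_s: 6.75
eef_pos: [441.3, 13.5, 24.0]
ee_rot: [0.0, 0.985, -0.173, 0.0]
force: [0.3, 0.7, -0.5]
grip_width: 0.4
grip_force: 20.2
time_s: 7.55
eef_pos: [441.1, 13.6, 17.8]
ee_rot: [-0.0, 0.985, -0.173, 0.0]
force: [0.4, 0.4, -0.3]
grip_width: 0.4
grip_force: 20.2
t 7.55 pos [441.1  13.6  17.8] yaw -19.96 tilt [ 0. -0. -1.] F [ 0.4  0.4 -0.3] w 0.4 gf 20.165262054651976
shift [-0.04  0.02  0.11] turn None
```

```bash
python3 -m crank '[[[0,0,0.04,0,0,0,30],[0,0,0.04,0,0,0,30],[0,0,0,0,0,0,30],[0,0,0,0,0,0,30],[0,0,0,0,0,0,30],[0,0,0,0,0,0,30],[0,0,0,0,0,0,30],[0,0,0,0,0,0,30]]]'
python3 -m crank '[[[0,0,0.04,0,0,0,30],[0,0,0,0,0,0,30],[0,0,0,0,0,0,30],[0,0,0,0,0,0,30],[0,0,0,0,0,0,30],[0,0,0,0,0,0,30],[0,0,0,0,0,0,30],[0,0,0,0,0,0,30]]]'
```

```text
time_s: 8.35
eef_pos: [441.1, 13.6, 15.8]
ee_rot: [-0.0, 0.985, -0.173, 0.0]
force: [0.7, 0.6, -0.3]
grip_width: 0.399
grip_force: 20.2
time_s: 9.15
eef_pos: [441.2, 13.6, 15.1]
ee_rot: [0.0, 0.985, -0.173, 0.0]
force: [-1.5, 0.9, 5.8]
grip_width: 0.404
grip_force: 20.6
```

```bash
python3 -m crank '[[[0,0,0,0,0,0,42],[0,0,0,0,0,0,50],[0,0,0,0,0,0,60],[0,0,-0.5,0,0,0,60],[0,0,-1,0,0,0,60],[0,0,-1,0,0,0,70],[0,0,-1,0,0,0,85],[0,0,-1,0,0,0,85]]]'
python3 -m crank '[[[0.37,0.91,-1,0,0,0,85],[0.37,0.91,-1,0,0,0,85],[0.37,0.91,-1,0,0,0,85],[0.37,0.91,-1,0,0,0,85],[0.37,0.91,-0.5,0,0,0,85],[0.37,0.91,0,0,0,0,85],[0.37,0.91,0,0,0,0,85],[0.37,0.91,0,0,0,0,85]]]'
python3 -m crank '[[[0.37,0.91,0,0,0,0,85],[0.37,0.91,0,0,0,0,85],[0.37,0.91,0,0,0,0,85],[0.37,0.91,0,0,0,0,85],[0,0,0,0,0,0,85],[0,0,0,0,0,0,85],[0,0,0,0,0,0,85],[0,0,0,0,0,0,85]]]'
python3 - <<'E'
from h import *
go(452,-282,115)
a=capture("scene");w=capture("wrist")
k=lambda im,r,c,h=100,wd=130:cv2.resize(im[r-h//2:r+h//2,c-wd//2:c+wd//2],(390,300),interpolation=cv2.INTER_CUBIC)
cv2.imwrite("pics/p2.png",np.hstack([k(a,195,350),cv2.resize(w,(480,300))[:,:410]]))
E
```

```text
time_s: 9.95
eef_pos: [440.9, 13.6, 128.3]
ee_rot: [-0.0, 0.985, -0.173, -0.0]
force: [-0.2, 0.4, 0.6]
grip_width: 0.996
grip_force: 0.0
time_s: 10.75
eef_pos: [448.4, -183.7, 239.8]
ee_rot: [-0.0, 0.985, -0.173, -0.0]
force: [0.4, -0.7, -0.5]
grip_width: 0.995
grip_force: 0.0
time_s: 11.55
eef_pos: [452.3, -280.1, 240.0]
ee_rot: [0.0, 0.985, -0.173, 0.0]
force: [-0.1, -1.1, 0.7]
grip_width: 0.995
grip_force: 0.0
t 11.55 pos [ 452.3 -280.1  240. ] yaw -19.9 tilt [ 0. -0. -1.] F [-0.1 -1.1  0.7] w 0.995 gf 0.0
shift [0.01 0.08 5.  ] turn None
```

View pics/p2.png

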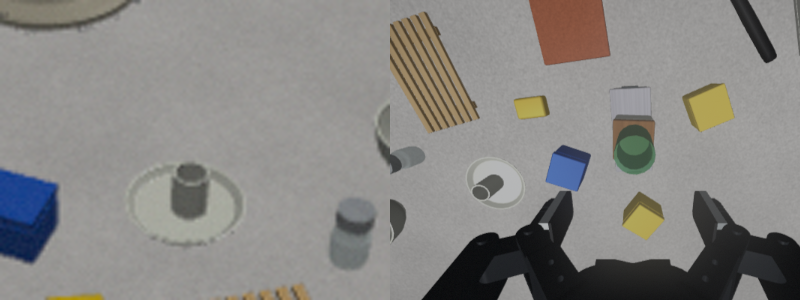

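The pot stands upright near the middle of the saucer (crop base at (190,208), saucer centre (185,203)). The glass lies centred between the open fingers at full-frame (328,203). Next I'll grip the glass.

```bash
python3 -m crank '[[[0,0.06,0.7,0,0,0,85],[0,0,1,0,0,0,85],[0,0,1,0,0,0,85],[0,0,1,0,0,0,85],[0,0,0.8,0,0,0,85],[0,0,0.45,0,0,0,85],[0,0,0,0,0,0,85],[0,0,0,0,0,0,70]]]' 30
python3 -m crank '[[[0,0,0,0,0,0,44],[0,0,0,0,0,0,44],[0,0,0,0,0,0,44],[0,0,0,0,0,0,44],[0,0,0,0,0,0,44],[0,0,0,0,0,0,44],[0,0,0,0,0,0,44],[0,0,0,0,0,0,44]]]'
python3 -c "
from h import *
go(643,241,200)"
```

```text
time_s: 12.45
eef_pos: [452.1, -282.5, 116.9]
ee_rot: [0.0, 0.985, -0.173, 0.0]
force: [0.1, -0.5, -0.1]
grip_width: 0.85
grip_force: 0.0
time_s: 13.25
eef_pos: [452.1, -282.5, 117.1]
ee_rot: [0.0, 0.985, -0.173, 0.001]
force: [0.5, 3.1, 6.6]
grip_width: 0.555
grip_force: 30.6
t 13.25 pos [ 452.1 -282.5  117.1] yaw -19.96 tilt [ 0.001 -0.001 -1.   ] F [0.5 3.1 6.6] w 0.555 gf 30.64473137492314
shift [  0.03 -22.29  -3.33] turn None
```

```bash
python3 -m crank '[[[0,0,-0.2,0,0,0,44],[0,0,-0.6,0,0,0,44],[0,0,-1,0,0,0,44],[0,0,-1,0,0,0,44],[0,0,-0.6,0,0,0,44],[0,-0.5,0,0,0,0,44],[0,-0.8,0,0,0,0,44],[0,-0.99,0,0,0,0,44]]]'
python3 -m crank '[[[0,-1,0,0,0,0,44],[0,-1,0,0,0,0,44],[0,-1,0,0,0,0,44],[0,-1,0,0,0,0,44],[0,-1,0,0,0,0,44],[0,-1,0,0,0,0,44],[0,-1,0,0,0,0,44],[0,-1,0,0,0,0,44]]]'
python3 -m crank '[[[0,-1,0,0,0,0,44],[0,-1,0,0,0,0,44],[0,-1,0,0,0,0,44],[0,-1,0,0,0,0,44],[0,-1,0,0,0,0,44],[0,-1,0,0,0,0,44],[0,-1,0,0,0,0,44],[0,-1,0,0,0,0,44]]]'
python3 -m crank '[[[0,-1,0,0,0,0,44],[0,-1,0,0,0,0,44],[0,-1,0,0,0,0,44],[0,-0.7,0,0,0,0,44],[0,-0.3,0,0,0,0,44],[0,0,0,0,0,0,44],[0,0,0,0,0,0,44],[0,0,0,0,0,0,44]]]'
python3 - <<'E'
from h import *
go(643,241,26.1)
s=sense();w=capture("wrist")
cv2.imwrite("pics/p3.png",w)
print(at('side',192,233,0),at('scene',410,345,0))
E
```

```text
time_s: 14.05
eef_pos: [471.1, -227.3, 199.9]
ee_rot: [-0.0, 0.985, -0.174, -0.001]
force: [0.6, 0.9, -1.2]
grip_width: 0.555
grip_force: 31.3
time_s: 14.85
eef_pos: [539.2, -38.5, 199.8]
ee_rot: [-0.0, 0.985, -0.173, -0.001]
force: [-0.7, -0.2, -1.6]
grip_width: 0.552
grip_force: 31.3
time_s: 15.65
eef_pos: [607.2, 149.3, 199.6]
ee_rot: [0.0, 0.985, -0.173, -0.001]
force: [0.2, -0.3, -2.2]
grip_width: 0.553
grip_force: 31.3
time_s: 16.45
eef_pos: [641.8, 240.7, 201.0]
ee_rot: [0.0, 0.985, -0.174, -0.0]
force: [0.1, -0.0, -2.3]
grip_width: 0.552
grip_force: 31.3
t 16.45 pos [641.8 240.7 201. ] yaw -20.01 tilt [-0. -0. -1.] F [ 0.1 -0.  -2.3] w 0.552 gf 31.296273653861135
shift [ 0.04 -0.03  7.  ] turn None
[ 8.19355488e+02  1.44842877e+01 -1.13686838e-13] [846.80507012  -1.28196593   0.        ]
```

View pics/p3.png

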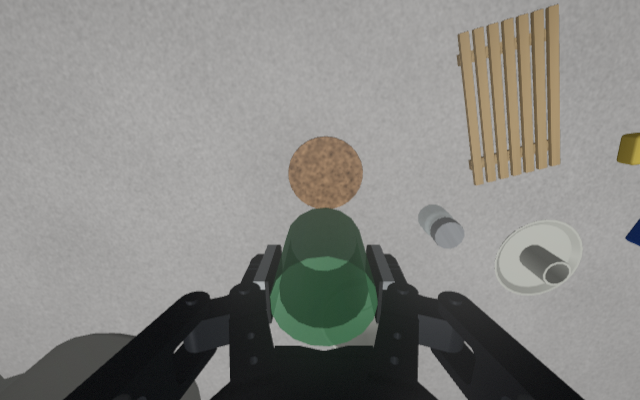

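The glass is held upright, centred in the pads. The coaster centre is at (325,173) and the rack corners at (458,35), (558,5), (560,163), (477,184). Checking the targets:

Run:
```python
from h import *
s=sense()
f=lambda u,v,z:np.round(at('wrist',u,v,z,s)[:2],1)
print('coaster',f(325.3,172.5,6)); c=[f(458,35,12),f(558,5,12),f(560,163,12),f(477,184,12)];print('rack',c,sum(c)/4)
print('glassfoot? centre',f(324,300,140),'mouth', f(323,250,180))
```

```text
coaster [644.1 236.9]
rack [array([735.6,  56.9]), array([727.6, -43.5]), array([560.4, -30.7]), array([568.5,  67.1])] [648.025  12.45 ]
glassfoot? centre [567.4 266.9] mouth [634.  243.5]
```

```bash
python3 -m crank '[[[0.09,0.04,0.7,0,0,0,44],[0,0,1,0,0,0,44],[0,0,1,0,0,0,44],[0,0,1,0,0,0,44],[0,0,1,0,0,0,44],[0,0,1,0,0,0,44],[0,0,0.7,0,0,0,44],[0,0,0.3,0,0,0,44]]]'
python3 -m crank '[[[0,0,0.06,0,0,0,44],[0,0,0.06,0,0,0,44],[0,0,0.04,0,0,0,44],[0,0,0.04,0,0,0,44],[0,0,0,0,0,0,44],[0,0,0,0,0,0,44],[0,0,0,0,0,0,44],[0,0,0,0,0,0,44]]]'
python3 -m crank '[[[0,0,0.03,0,0,0,44],[0,0,0,0,0,0,44],[0,0,0,0,0,0,44],[0,0,0,0,0,0,44],[0,0,0,0,0,0,44],[0,0,0,0,0,0,44],[0,0,0,0,0,0,44],[0,0,0,0,0,0,44]]]'
```

```text
time_s: 17.3
eef_pos: [642.9, 239.0, 31.8]
ee_rot: [0.001, 0.985, -0.174, -0.001]
force: [-0.2, -0.6, -1.4]
grip_width: 0.556
grip_force: 31.3
time_s: 18.1
eef_pos: [643.7, 239.8, 28.6]
ee_rot: [-0.0, 0.985, -0.173, 0.0]
force: [-0.1, -1.1, -1.3]
grip_width: 0.554
grip_force: 31.3
time_s: 18.9
eef_pos: [643.7, 239.7, 27.8]
ee_rot: [0.0, 0.985, -0.173, -0.0]
force: [-0.4, 0.3, -2.0]
grip_width: 0.551
grip_force: 31.3
```

```bash
for i in 1; do python3 -m crank '[[[0,0,0.04,0,0,0,44],[0,0,0,0,0,0,44],[0,0,0,0,0,0,44],[0,0,0,0,0,0,44],[0,0,0,0,0,0,44],[0,0,0,0,0,0,44],[0,0,0,0,0,0,44],[0,0,0,0,0,0,44]]]'; done
python3 -m crank '[[[0,0,0.03,0,0,0,44],[0,0,0,0,0,0,44],[0,0,0,0,0,0,44],[0,0,0,0,0,0,44],[0,0,0,0,0,0,44],[0,0,0,0,0,0,44],[0,0,0,0,0,0,44],[0,0,0,0,0,0,44]]]'
```

```text
time_s: 19.7
eef_pos: [643.7, 239.8, 26.8]
ee_rot: [-0.0, 0.985, -0.173, 0.0]
force: [0.3, 0.2, -1.6]
grip_width: 0.555
grip_force: 31.3
time_s: 20.5
eef_pos: [643.8, 239.8, 26.2]
ee_rot: [-0.0, 0.985, -0.173, 0.0]
force: [-0.6, 0.4, 1.6]
grip_width: 0.549
grip_force: 31.5
```

```bash
python3 -m crank '[[[0,0,0,0,0,0,50],[0,0,0,0,0,0,56],[0,0,0,0,0,0,64],[0,0,0,0,0,0,70],[0,0,-0.4,0,0,0,75],[0,0,-1,0,0,0,85],[0,0,-1,0,0,0,85],[0,0,-1,0,0,0,85]]]'
python3 -m crank '[[[0,0.5,-1,0,0,0,85],[0,1,-1,0,0,0,85],[0,1,-0.8,0,0,0,85],[0,1,0,0,0,0,85],[0,1,0,0,0,0,85],[0,1,0,0,0,0,85],[0,1,0,0,0,0,85],[0,1,0,0,0,0,85]]]'
python3 -m crank '[[[0,1,0,0,0,0,85],[0,1,0,0,0,0,85],[0,1,0,0,0,0,85],[0,1,0,0,0,0,85],[0,1,0,0,0,0,85],[0,1,0,0,0,0,85],[0,1,0,0,0,0,85],[0,1,0,0,0,0,85]]]'
python3 -m crank '[[[0,1,0,0,0,0,85],[0,1,0,0,0,0,85],[0,1,0,0,0,0,85],[0,1,0,0,0,0,85],[0,1,0,0,0,0,85],[0,1,0,0,0,0,85],[-0.08,0.6,0,0,0,0.25,85],[0,0,0,0,0,0,85]]]'
python3 - <<'E'
from h import *
go(453,-279,53,-22)
s=sense();a=capture("scene");s=sense();w=capture("wrist")
import json;json.dump({'eef_pos':list(map(float,s['eef_pos'])),'ee_rot':list(map(float,s['ee_rot']))},open('p4.json','w'))
cv2.imwrite("pics/p4.png",np.hstack([cv2.resize(a[180:280,400:500],(400,400),interpolation=2),cv2.resize(w[120:320,230:430],(400,400),interpolation=2)]))
E
```

```text
time_s: 21.3
eef_pos: [643.8, 239.8, 112.9]
ee_rot: [-0.0, 0.985, -0.173, 0.0]
force: [-0.3, -0.3, 0.5]
grip_width: 0.997
grip_force: 0.0
time_s: 22.1
eef_pos: [579.3, 62.6, 182.0]
ee_rot: [-0.0, 0.985, -0.173, 0.001]
force: [-0.7, 1.2, -0.1]
grip_width: 0.994
grip_force: 0.0
time_s: 22.9
eef_pos: [511.1, -125.4, 182.0]
ee_rot: [0.0, 0.985, -0.173, 0.001]
force: [1.2, 0.1, -0.2]
grip_width: 0.995
grip_force: 0.0
time_s: 23.7
eef_pos: [452.6, -280.0, 181.4]
ee_rot: [0.0, 0.981, -0.192, 0.0]
force: [-0.5, 0.5, -0.2]
grip_width: 0.995
grip_force: 0.0
t 23.7 pos [ 452.6 -280.   181.4] yaw -22.18 tilt [ 0. -0. -1.] F [-0.5  0.5 -0.2] w 0.995 gf 0.0
shift [-0.   -0.05  5.14] turn -0.02
```

View pics/p4.png

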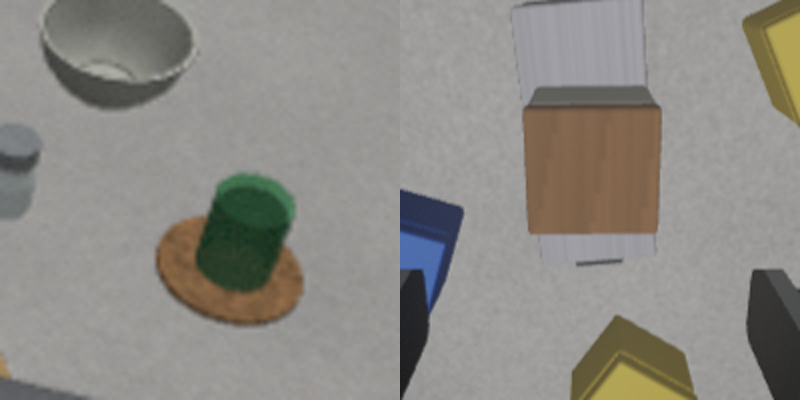

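The glass stands mouth down near the middle of the coaster. The jar lid (full-frame corners about (292,172), (360,173), (358,237), (294,237)) is square to the tool.

Run:
```python
from h import *
import json
p=json.load(open('p4.json'))
f=lambda x,y,z:at('wrist',230+(x-400+.5)/2-.5,120+(y+.5)/2-.5,z,p)[:2]
J=[f(524,105,97),f(661,107,97),f(657,234,97),f(529,234,97)];print(np.round(J,1),sum(J)/4)
T=[f(513,8,45),f(644,-2,45),f(654,255,45),f(543,263,45)];print('tin',np.round(T,1),sum(T)/4)
an=lambda a,b:np.degrees(np.arctan2(*(a-b)[::-1]))
print(an(J[0],J[1]),an(J[3],J[2]),an(J[0],J[3]),an(J[1],J[2]),an(T[0],T[1]),an(T[3],T[2]),an(T[1],T[2]))
```

```text
[[ 489.8 -266.1]
 [ 467.8 -318.2]
 [ 413.9 -297.1]
 [ 435.3 -244.2]] [ 451.69019587 -281.39455482]
tin [[ 526.4 -270.7]
 [ 507.1 -330.6]
 [ 376.3 -288.3]
 [ 394.8 -229.2]] [ 451.1576523  -279.67219294]
67.08551222609518 67.93250426304631 -21.919091304807363 -21.439186398601414 72.15439163467244 72.54918682329468 -17.911539522917277
```

```bash
python3 -m crank '[[[0,0,0.7,0,0,0,85],[0,0,1,0,0,0,85],[0,0,1,0,0,0,85],[0,0,1,0,0,0,85],[0,0,0.8,0,0,0,85],[0,0,0.45,0,0,0,85],[0,0,0.15,0,0,0,85],[0,0,0,0,0,0,75]]]' 45
python3 -m crank '[[[0,0,0,0,0,0,54],[0,0,0,0,0,0,54],[0,0,0,0,0,0,54],[0,0,0,0,0,0,54],[0,0,0,0,0,0,54],[0,0,0,0,0,0,54],[0,0,0,0,0,0,54],[0,0,0,0,0,0,54]]]'
python3 -c "
from h import *
go(641,-239,200,-12.4)"
```

```text
time_s: 24.6
eef_pos: [453.6, -278.6, 53.8]
ee_rot: [0.0, 0.982, -0.19, 0.0]
force: [0.4, -1.0, 0.1]
grip_width: 0.881
grip_force: 0.0
time_s: 25.4
eef_pos: [453.8, -279.5, 54.8]
ee_rot: [0.001, 0.982, -0.19, 0.001]
force: [-0.2, 0.3, 6.2]
grip_width: 0.671
grip_force: 49.1
t 25.4 pos [ 453.8 -279.5   54.8] yaw -21.96 tilt [ 0.002 -0.002 -1.   ] F [-0.2  0.3  6.2] w 0.671 gf 49.12447929382324
shift [ 6.35 -4.3  -5.8 ] turn -1.2
```

```bash
python3 -m crank '[[[0,0,-0.2,0,0,0,54],[0,0,-0.5,0,0,0,54],[0,0,-0.9,0,0,0,54],[0,0,-0.9,0,0,0,54],[0,0,-0.5,0,0,0,54],[0.5,-0.34,0,0,0,0,54],[0.8,-0.54,0,0,0,0,54],[0.8,-0.54,0,0,0,0,54]]]'
python3 -m crank '[[[0.8,-0.54,0,0,0,0,54],[0.8,-0.54,0,0,0,0,54],[0.8,-0.54,0,0,0,0,54],[0.8,-0.54,0,0,0,0,54],[0.7,-0.48,0,0,0,0,54],[0.35,-0.24,0,0,0,0,54],[0,0,0,0,0,-0.6,54],[0,0,0,0,0,-0.6,54]]]'
python3 -m crank '[[[0,0,0,0,0,0,54],[0,0,0,0,0,0,54],[0,0,0,0,0,0,54],[0,0,0,0,0,0,54],[0,0,0,0,0,0,54],[0,0,0,0,0,0,54],[0,0,0,0,0,0,54],[0,0,0,0,0,0,54]]]'
python3 - <<'E'
from h import *
go(641,-239,17.8,-12.4)
s=sense();w=capture("wrist")
import json;json.dump({'eef_pos':list(map(float,s['eef_pos'])),'ee_rot':list(map(float,s['ee_rot']))},open('p5.json','w'))
cv2.imwrite("pics/p5.png",w)
E
```

```text
time_s: 26.2
eef_pos: [515.7, -265.3, 128.8]
ee_rot: [-0.0, 0.982, -0.191, -0.0]
force: [0.7, -1.1, -2.2]
grip_width: 0.668
grip_force: 48.8
time_s: 27.0
eef_pos: [640.6, -238.1, 128.1]
ee_rot: [-0.0, 0.994, -0.106, -0.001]
force: [-0.4, -0.6, -3.2]
grip_width: 0.673
grip_force: 48.8
time_s: 27.8
eef_pos: [640.7, -238.6, 128.6]
ee_rot: [0.0, 0.994, -0.108, 0.0]
force: [-0.9, -0.5, -2.1]
grip_width: 0.676
grip_force: 48.8
t 27.8 pos [ 640.7 -238.6  128.6] yaw -12.37 tilt [ 0. -0. -1.] F [-0.9 -0.5 -2.1] w 0.676 gf 48.800165355205536
shift [0.02 0.01 4.43] turn 0.0
```

View pics/p5.png

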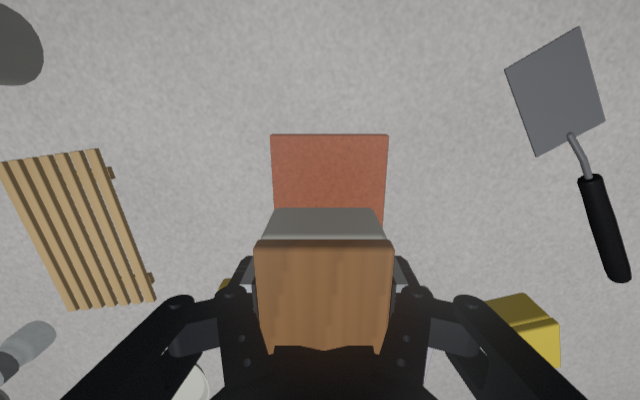

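The jar is held square. The tile's far edge runs (271,134) to (388,134), and the lid's far edge (256,240) to (393,240).

Run:
```python
from h import *
import json
p=json.load(open('p5.json'));f=lambda u,v,z:at('wrist',u,v,z,p)[:2]
x=np.array([np.cos(np.radians(-12.4)),np.sin(np.radians(-12.4))])
a,b=f(271,134,8),f(388,134,8);print(a,b,np.linalg.norm(a-b),np.degrees(np.arctan2(*(a-b)[::-1]))-90,'tile c',(a+b)/2-55*x)
a,b=f(256,240.5,170.8),f(393,240.5,170.8);print(np.linalg.norm(a-b),np.degrees(np.arctan2(*(a-b)[::-1]))-90,'jar c',(a+b)/2-29*x)
```

```text
[ 706.18573416 -204.12667346] [ 683.22855885 -308.88339344] 107.24272599479465 -12.36082154466979 tile c [ 640.9901712  -244.69459046]
54.64836132738599 -12.376711354656848 jar c [ 641.90494253 -239.51150683]
```

```bash
python3 -m crank '[[[0.04,0.19,0.5,0,0,0,54],[0,0,0.8,0,0,0,54],[0,0,0.9,0,0,0,54],[0,0,0.8,0,0,0,54],[0,0,0.6,0,0,0,54],[0,0,0.4,0,0,0,54],[0,0,0.15,0,0,0,54],[0,0,0,0,0,0,54]]]'
python3 -m crank '[[[0,0,0.05,0,0,0,54],[0,0,0.05,0,0,0,54],[0,0,0.04,0,0,0,54],[0,0,0,0,0,0,54],[0,0,0,0,0,0,54],[0,0,0,0,0,0,54],[0,0,0,0,0,0,54],[0,0,0,0,0,0,54]]]'
python3 -m crank '[[[0,0,0.04,0,0,0,54],[0,0,0,0,0,0,54],[0,0,0,0,0,0,54],[0,0,0,0,0,0,54],[0,0,0,0,0,0,54],[0,0,0,0,0,0,54],[0,0,0,0,0,0,54],[0,0,0,0,0,0,54]]]'
```

```text
time_s: 28.65
eef_pos: [640.7, -243.5, 24.7]
ee_rot: [0.0, 0.994, -0.108, -0.0]
force: [-0.6, -0.1, -2.4]
grip_width: 0.671
grip_force: 48.8
time_s: 29.45
eef_pos: [640.6, -243.4, 21.3]
ee_rot: [-0.0, 0.994, -0.108, 0.0]
force: [0.0, -0.6, -3.0]
grip_width: 0.672
grip_force: 48.8
time_s: 30.25
eef_pos: [640.6, -243.4, 20.3]
ee_rot: [0.0, 0.994, -0.108, 0.0]
force: [-0.7, 0.1, -2.4]
grip_width: 0.675
grip_force: 48.8
```

```bash
python3 -m crank '[[[0,0,0.04,0,0,0,54],[0,0,0.03,0,0,0,54],[0,0,0,0,0,0,54],[0,0,0,0,0,0,54],[0,0,0,0,0,0,54],[0,0,0,0,0,0,54],[0,0,0,0,0,0,54],[0,0,0,0,0,0,54]]]'
python3 -m crank '[[[0,0,0.03,0,0,0,54],[0,0,0,0,0,0,54],[0,0,0,0,0,0,54],[0,0,0,0,0,0,54],[0,0,0,0,0,0,54],[0,0,0,0,0,0,54],[0,0,0,0,0,0,54],[0,0,0,0,0,0,54]]]'
```

```text
time_s: 31.05
eef_pos: [640.6, -243.4, 18.6]
ee_rot: [-0.0, 0.994, -0.108, 0.0]
force: [-0.6, 0.3, -2.0]
grip_width: 0.672
grip_force: 48.8
time_s: 31.85
eef_pos: [640.7, -243.4, 17.9]
ee_rot: [0.0, 0.994, -0.108, 0.0]
force: [-0.8, 0.2, -0.6]
grip_width: 0.677
grip_force: 48.9
```

```bash
python3 -m crank '[[[0,0,0.02,0,0,0,54],[0,0,0,0,0,0,54],[0,0,0,0,0,0,60],[0,0,0,0,0,0,65],[0,0,0,0,0,0,72],[0,0,0,0,0,0,80],[0,0,-0.4,0,0,0,85],[0,0,-1,0,0,0,85]]]'
python3 -m crank '[[[0,0,-1,0,0,0,85],[0,0,-1,0,0,0,85],[0,0,-1,0,0,0,85],[0,0,-0.5,0,0,0,85],[-0.8,0.33,0,0,0,0,85],[-0.9,0.38,0,0,0,0,85],[-0.9,0.38,0,0,0,0,85],[-0.9,0.38,0,0,0,0,85]]]'
python3 -m crank '[[[-0.9,0.38,0,0,0,0,85],[-0.9,0.38,0,0,0,0,85],[-0.9,0.38,0,0,0,0,85],[-0.87,0.38,0,0,0,0,85],[0,0,0,0,0,0.65,85],[0,0,0,0,0,0,85],[0,0,0,0,0,0,85],[0,0,0,0,0,0,85]]]'
python3 - <<'E'
from h import *
go(452,-278,12,-17.6)
a=capture("scene");s=sense();w=capture("wrist")
import json;json.dump({'eef_pos':list(map(float,s['eef_pos'])),'ee_rot':list(map(float,s['ee_rot']))},open('p6.json','w'))
cv2.imwrite("pics/p6.png",np.hstack([cv2.resize(a[230:330,223:323],(400,400),interpolation=2),cv2.resize(w[80:280,220:420],(400,400),interpolation=2)]))
E
```

```text
time_s: 32.65
eef_pos: [639.6, -242.9, 51.1]
ee_rot: [-0.001, 0.994, -0.108, -0.002]
force: [0.1, 0.4, 0.1]
grip_width: 0.994
grip_force: 0.0
time_s: 33.45
eef_pos: [546.2, -260.5, 139.7]
ee_rot: [-0.0, 0.994, -0.108, -0.0]
force: [1.5, -1.4, 1.2]
grip_width: 0.993
grip_force: 0.0
time_s: 34.25
eef_pos: [452.3, -278.4, 139.7]
ee_rot: [-0.0, 0.988, -0.152, -0.0]
force: [-0.7, -0.7, 0.3]
grip_width: 0.995
grip_force: 0.0
t 34.25 pos [ 452.3 -278.4  139.7] yaw -17.44 tilt [-0.  0. -1.] F [-0.7 -0.7  0.3] w 0.995 gf 0.0
shift [-0.02 -0.01  5.11] turn 0.02
```

View pics/p6.png

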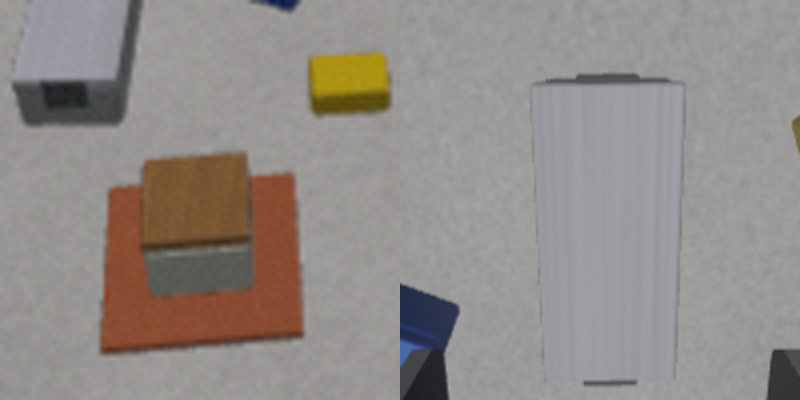

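The jar sits square and centred on the tile (jar base (199,260), tile centre (202,262)). The tin is aligned with the tool; crop corners are (531,84), (684,84), (676,380), (545,379).

Run:
```python
from h import *
import json
p=json.load(open('p6.json'))
f=lambda x,y:at('wrist',220+(x-400+.5)/2-.5,80+(y+.5)/2-.5,45,p)[:2]
T=[f(531,84),f(684,84),f(676,380),f(545,379)];c=sum(T)/4
an=lambda a,b:np.degrees(np.arctan2(*(a-b)[::-1]))
print(np.round(T,1),c,an(T[0],T[1])-90,an(T[3],T[2])-90,an(T[0],T[3]),an(T[1],T[2]),[np.linalg.norm(T[i]-T[(i+1)%4]) for i in range(4)])
go(*c,12,-17.6)
```

```text
[[ 527.1 -269.7]
 [ 508.4 -329.3]
 [ 375.3 -289.6]
 [ 394.9 -229.1]] [ 451.43619939 -279.41867518] -17.452759844747177 -17.973625516639686 -17.09739168416179 -16.575664351538745 [np.float64(62.39803154789163), np.float64(138.8932289244815), np.float64(63.669001476336305), np.float64(138.30081966981174)]
t 34.35 pos [ 452.2 -278.4  139.7] yaw -17.48 tilt [-0.  0. -1.] F [ 0.6 -0.6 -1. ] w 0.993 gf 0.0
shift [-0.02  0.05  5.11] turn 0.02
```

```bash
python3 -m crank '[[[-0.02,0.03,0.7,0,0,0,85],[0,0,1,0,0,0,85],[0,0,1,0,0,0,85],[0,0,1,0,0,0,85],[0,0,0.8,0,0,0,85],[0,0,0.45,0,0,0,85],[0,0,0.15,0,0,0,85],[0,0,0,0,0,0,78]]]' 60
python3 -m crank '[[[0,0,0,0,0,0,60],[0,0,0,0,0,0,60],[0,0,0,0,0,0,60],[0,0,0,0,0,0,60],[0,0,0,0,0,0,60],[0,0,0,0,0,0,60],[0,0,0,0,0,0,60],[0,0,0,0,0,0,60]]]'
python3 -c "
from h import *
go(648,13.5,150,-4.6)"
```

```text
time_s: 35.15
eef_pos: [451.4, -279.2, 12.5]
ee_rot: [0.0, 0.988, -0.152, 0.0]
force: [0.9, -0.6, -0.4]
grip_width: 0.914
grip_force: 0.0
time_s: 35.95
eef_pos: [451.8, -279.6, 13.5]
ee_rot: [0.001, 0.988, -0.153, 0.001]
force: [0.3, 0.9, 7.2]
grip_width: 0.737
grip_force: 67.5
t 35.95 pos [ 451.8 -279.6   13.5] yaw -17.54 tilt [ 0.002 -0.001 -1.   ] F [0.3 0.9 7.2] w 0.737 gf 67.46305257081985
shift [  3.96 -13.54  -5.46] turn -1.62
```

```bash
python3 -m crank '[[[0,0,-0.2,0,0,0,60],[0,0,-0.5,0,0,0,60],[0,0,-0.9,0,0,0,60],[0,0,-0.9,0,0,0,60],[0,0,-0.9,0,0,0,60],[0,0,-0.6,0,0,0,60],[0.14,-0.5,0,0,0,0,60],[0.25,-0.84,0,0,0,0,60]]]'
python3 -m crank '[[[0.28,-0.95,0,0,0,0,60],[0.28,-0.95,0,0,0,0,60],[0.28,-0.95,0,0,0,0,60],[0.28,-0.95,0,0,0,0,60],[0.28,-0.95,0,0,0,0,60],[0.28,-0.95,0,0,0,0,60],[0.28,-0.95,0,0,0,0,60],[0.28,-0.95,0,0,0,0,60]]]'
python3 -m crank '[[[0.28,-0.95,0,0,0,0,60],[0.28,-0.95,0,0,0,0,60],[0.28,-0.95,0,0,0,0,60],[0.28,-0.95,0,0,0,0,60],[0.2,-0.6,0,0,0,0,60],[0,-0.2,0,0,0,-0.6,60],[0,0,0,0,0,-0.6,60],[0,0,0,0,0,-0.42,60]]]'
python3 -m crank '[[[0,0,0,0,0,0,60],[0,0,0,0,0,0,60],[0,0,0,0,0,0,60],[0,0,0,0,0,0,60],[0,0,0,0,0,0,60],[0,0,0,0,0,0,60],[0,0,0,0,0,0,60],[0,0,0,0,0,0,60]]]'
python3 - <<'E'
from h import *
go(648,13.5,25.5,-4.6)
s=sense();w=capture("wrist")
import json;json.dump({'eef_pos':list(map(float,s['eef_pos'])),'ee_rot':list(map(float,s['ee_rot']))},open('p7.json','w'))
cv2.imwrite("pics/p7.png",w)
E
```

```text
time_s: 36.75
eef_pos: [470.6, -249.9, 112.5]
ee_rot: [0.0, 0.988, -0.154, 0.0]
force: [0.2, 0.8, -4.2]
grip_width: 0.739
grip_force: 67.1
time_s: 37.55
eef_pos: [581.5, -83.9, 111.5]
ee_rot: [-0.0, 0.988, -0.152, -0.001]
force: [-0.4, -0.4, -3.6]
grip_width: 0.74
grip_force: 67.1
time_s: 38.35
eef_pos: [646.9, 15.2, 111.1]
ee_rot: [-0.0, 0.999, -0.038, -0.001]
force: [0.2, -0.7, -4.0]
grip_width: 0.74
grip_force: 67.0
time_s: 39.15
eef_pos: [647.5, 13.7, 112.3]
ee_rot: [-0.0, 0.999, -0.04, 0.0]
force: [-0.4, 0.0, -3.8]
grip_width: 0.738
grip_force: 67.0
t 39.15 pos [647.5  13.7 112.3] yaw -4.61 tilt [ 0.  0. -1.] F [-0.4  0.  -3.8] w 0.738 gf 67.03627198934555
shift [0.02 0.01 3.47] turn -0.0
```

View pics/p7.png

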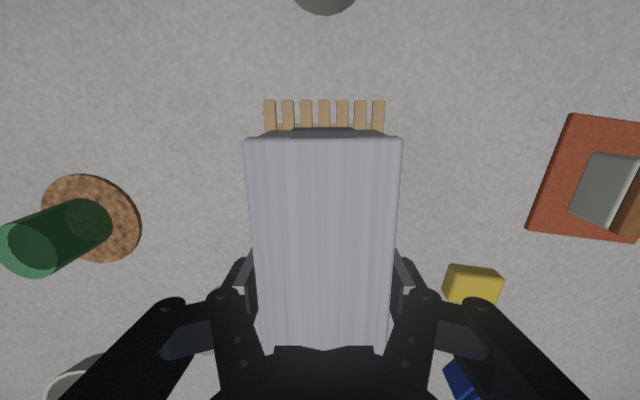

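The tin is held level. The rack's far end is at (264,100) to (385,100) and the tin's far edge at (244,140) to (402,140), parallel to each other.

Run:
```python
from h import *
import json
p=json.load(open('p7.json'));f=lambda u,v,z:at('wrist',u,v,z,p)[:2]
x=np.array([np.cos(np.radians(-4.6)),np.sin(np.radians(-4.6))])
for n,u1,u2,v,z,h in(('rack',264,385,100,12,85),('tin',244.5,401.5,140,143.8,70)):
    a,b=f(u1,v,z),f(u2,v,z);print(n,np.linalg.norm(a-b),np.degrees(np.arctan2(*(a-b)[::-1]))-90,(a+b)/2-h*x)
```

```text
rack 98.70052065596126 -4.596632822618858 [648.04616779  12.50242787]
tin 61.520389393807264 -4.601742526125108 [646.15175727  13.81283914]
```

```bash
python3 -m crank '[[[0.06,0.02,0.4,0,0,0,60],[0,0,0.7,0,0,0,60],[0,0,0.8,0,0,0,60],[0,0,0.7,0,0,0,60],[0,0,0.4,0,0,0,60],[0,0,0.2,0,0,0,60],[0,0,0,0,0,0,60],[0,0,0,0,0,0,60]]]'
python3 -m crank '[[[0,0,0.05,0,0,0,60],[0,0,0.05,0,0,0,60],[0,0,0.04,0,0,0,60],[0,0,0,0,0,0,60],[0,0,0,0,0,0,60],[0,0,0,0,0,0,60],[0,0,0,0,0,0,60],[0,0,0,0,0,0,60]]]'
python3 -m crank '[[[0,0,0.04,0,0,0,60],[0,0,0,0,0,0,60],[0,0,0,0,0,0,60],[0,0,0,0,0,0,60],[0,0,0,0,0,0,60],[0,0,0,0,0,0,60],[0,0,0,0,0,0,60],[0,0,0,0,0,0,60]]]'
```

```text
time_s: 40.0
eef_pos: [649.5, 13.1, 33.0]
ee_rot: [0.0, 0.999, -0.04, 0.001]
force: [1.1, 0.1, -4.3]
grip_width: 0.739
grip_force: 67.1
time_s: 40.8
eef_pos: [649.0, 13.2, 28.8]
ee_rot: [-0.0, 0.999, -0.04, 0.0]
force: [-0.1, 0.5, -3.4]
grip_width: 0.735
grip_force: 67.1
time_s: 41.6
eef_pos: [649.0, 13.2, 27.8]
ee_rot: [0.0, 0.999, -0.04, -0.0]
force: [0.0, -0.1, -3.8]
grip_width: 0.738
grip_force: 67.1
```

```bash
python3 -m crank '[[[0,0,0.04,0,0,0,60],[0,0,0.03,0,0,0,60],[0,0,0,0,0,0,60],[0,0,0,0,0,0,60],[0,0,0,0,0,0,60],[0,0,0,0,0,0,60],[0,0,0,0,0,0,60],[0,0,0,0,0,0,60]]]'
python3 -m crank '[[[0,0,0.03,0,0,0,60],[0,0,0,0,0,0,60],[0,0,0,0,0,0,60],[0,0,0,0,0,0,60],[0,0,0,0,0,0,60],[0,0,0,0,0,0,60],[0,0,0,0,0,0,60],[0,0,0,0,0,0,60]]]'
```

```text
time_s: 42.4
eef_pos: [649.0, 13.1, 26.1]
ee_rot: [0.0, 0.999, -0.04, 0.0]
force: [-0.3, -0.6, -3.1]
grip_width: 0.736
grip_force: 67.1
time_s: 43.2
eef_pos: [649.1, 13.2, 25.6]
ee_rot: [0.0, 0.999, -0.04, 0.0]
force: [-2.6, 0.7, 3.7]
grip_width: 0.738
grip_force: 67.9
```

In contact. I'll release, rise clear and check every placing.

```bash
python3 -m crank '[[[0,0,0,0,0,0,66],[0,0,0,0,0,0,70],[0,0,0,0,0,0,76],[0,0,0,0,0,0,85],[0,0,-0.4,0,0,0,85],[0,0,-1,0,0,0,85],[0,0,-1,0,0,0,85],[0,0,-1,0,0,0,85]]]'
python3 -m crank '[[[0,0,-1,0,0,0,85],[0,0,-1,0,0,0,85],[0,0,-1,0,0,0,85],[-1,0,-1,0,0,0,85],[-1,0,-1,0,0,0,85],[-1,0,-1,0,0,0,85],[-1,0,-1,0,0,0,85],[-1,0,0,0,0,0,85]]]'
python3 - <<'E'
from h import *
go(0,0,0)
a=capture("scene");b=capture("side")
cv2.imwrite("pics/f.png",np.vstack([cv2.resize(a[170:320,240:490],(500,300),interpolation=2),cv2.resize(b[165:345,185:485],(500,300),interpolation=2)]))
E
```

```text
time_s: 44.0
eef_pos: [649.0, 13.2, 112.1]
ee_rot: [0.0, 0.999, -0.04, 0.0]
force: [0.0, 0.4, -0.0]
grip_width: 0.997
grip_force: 0.0
time_s: 44.8
eef_pos: [524.2, 23.2, 289.4]
ee_rot: [0.0, 0.999, -0.04, 0.004]
force: [-0.1, 0.7, -0.4]
grip_width: 0.997
grip_force: 0.0
t 44.8 pos [524.2  23.2 289.4] yaw -4.59 tilt [ 0.007 -0.001 -1.   ] F [-0.1  0.7 -0.4] w 0.997 gf 0.0
shift [-20.91   2.59  11.43] turn None
```

View pics/f.png

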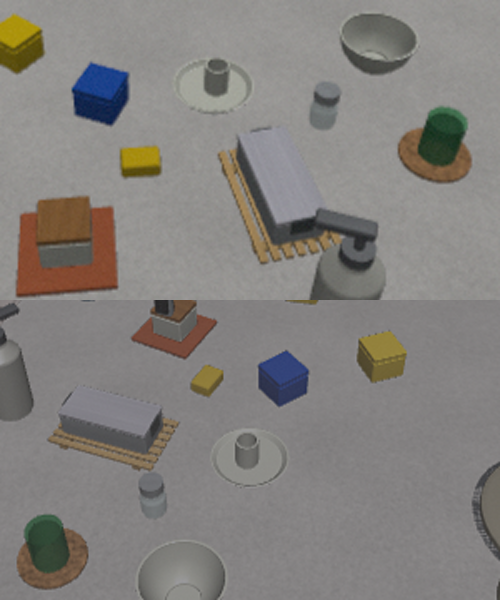

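The final picture shows all four pieces upright and near the middle of their places: pot at (217,77 top tile), glass at (440,140), jar at (65,240) and tin along the rack at (280,185). The bowl is untouched and the arm is clear.

```bash
python3 -m crank '[[[0,0,0,0,0,0,85],[0,0,0,0,0,0,85],[0,0,0,0,0,0,85],[0,0,0,0,0,0,85],[0,0,0,0,0,0,85],[0,0,0,0,0,0,85],[0,0,0,0,0,0,85],[0,0,0,0,0,0,85]]]'; python3 -c "
from rig import *
print(finish_job())"
```

```text
time_s: 45.7
eef_pos: [524.4, 23.2, 285.3]
ee_rot: [0.0, 0.999, -0.04, -0.0]
force: [0.9, -0.9, 0.8]
grip_width: 0.992
grip_force: 0.0
the job is handed in; nothing more can be done
None
```

The stack is taken apart in order and handed in at about 46 s: pot on the saucer, glass mouth down on the coaster, jar on the tile and tin lengthwise on the rack, each within a few mm of the middle by the pictures, with the bowl untouched; the hand-in call gave no verdict.

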